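Crank the screw press closed

ROBOT

A 6-joint arm with a two-finger parallel gripper is mounted at the origin on a cart in front of the work surface, level with it; the furniture and walls round the work are solid. World frame = base frame: x ahead of the robot, y to its left, z up, the work surface at z = 0. Lengths are in m, angles in rad, forces in N, time in s.
With the tool pointing down it reaches from about 0.35 to 0.775 m from the base axis. Payload 5.5 kg.
Tool frame: the origin (TCP) lies on the centre line of the jaws, within the pads' length; the fingertips stand 8 mm ahead of it and the grasp point (between the pads) lies 11 mm behind it (manip.nose_length is the distance from the TCP to the fingertips, in m); z points along the fingers, y is the line along which they close (so a half turn about z gives the same grasp; the last joint's range is limited). The gripper opens to 85 mm and grips with 20 to 120 N. Pads are 22 mm wide; open, the fingers measure 114 mm over their backs; the gripper's body (76 mm by 85 mm) begins 54 mm behind the grasp point. The pads swing forward as they close: fully open they stand 13 mm farther back than shut.
Start: joints at [-1.33, 0.313, 0.046, 1.304, 0, 1.431], TCP at [0.214, -0.534, 0.219] pointing down, gripper open.
Joint ranges: [-2.76, 2.76], [-0.86, 1.69], [-1.03, 1.26], [-2.2, 2.34], [-1.47, 1.5], [-3.14, 3.14]. Speed limits (rad/s): [2.57, 2.57, 3.14, 3.14, 3.14, 3.14].

INTERFACE

Orientations are given as a rotation vector (axis times angle).
In Python, from rig import manip, jaws, camera, camera_info gives the robot as it stands. Calls block until the motion is done:
- manip.goto(position, orientation): joint-space move of the TCP to a pose.
- manip.move_straight(position, speed=0.15, ori=None, contact_N=None): straight line of the TCP; ori=None keeps the orientation; speed is the mean speed in m/s. With contact_N (N) it stops when the force on the tool has changed by that much, and returns True; else False.
- manip.movej(angles): joint-space move.
- jaws.command_gripper(opening, force=None): opening from 0.0 (shut) to 1.0 (fully open); force is the grip in N (None keeps the last); returns when the fingers have stopped.
- manip.dwell(seconds).
- manip.ik(position, orientation): joint angles nearest the present ones, or None.
- manip.state(): the state.
- camera(name): name is "scene" or "top"; returns (picture, depth): 420x560x3 uint8, blue, green, red; 420x560 float32, m along the optical axis (not along the pixel's ray), 0 where there is no reading.
- camera_info(name): a dict with "intrinsics" (3x3 intrinsics, pixels), "dist_coeffs" ([k1, k2, p1, p2, k3] as OpenCV has them; the pictures are not rectified), "cam_to_world" (4x4, takes a point from camera to world coordinates). Camera axes: x right, y up, looking along -z (the intrinsics and any distortion apply to the point x, -y, -z); pixel columns grow to the right and rows downward; lengths in m; the calibration is good to about 2 mm. A picture is of the moment at which its call begins. camera_info takes no time and is no camera call.
A pose or a line that the arm cannot do raises manip.PlanningError and nothing moves.
- manip.job_done(): hands the job in; it is judged then, once.
The state is a dict: "time": time; "joints": joint angles; "joint_vel": joint speeds; "effort": joint torques, N m; "position": TCP position; "orientation": TCP orientation; "ft_force": force on the tool from outside, world axes, zero at the start; "wrist_torque": the same for the moment, N m; "width": opening from 0.0 (shut) to 1.0 (fully open); "finger_force": force on a finger pad.
Only numpy, scipy, OpenCV 4.12 (cv2) and the standard library are available. Lean on these libraries where they do the work, as an engineer would, in place of code of your own. Each camera call takes 0.05 s, during which the arm holds its last target. There are 200 camera calls.

TASK

Fit the loose crank onto the square shaft of the small screw press, turning it until it drops fully home without being pressed hard, then wind it clockwise by its knob, round full circles, until it comes up firm against its stop and the wooden piece is clamped. Feel for the stop: draw it up firmly there, but do not heave. Leave the crank on the shaft, let go, and do not disturb the things round about.

Things in the scene. Friction and masses are not known exactly. Their poses are not given: they have to be found in the camera images.
- crank: Loose dark steel crank, about 330 g, balanced at its hub, standing on it. Origin: centre of the hub's underside; z up, x toward the knob. Hub: 34 mm square, 40 mm high, with a square socket 17.6 mm wide, 35.5 mm deep, open downward, sides along x and y. Arm 18 mm wide, 8 to 18 mm up. Along -x a round balance weight, 30 mm across, 45 mm out, 26 mm high.
- crank_boss (a point): Grip point on the hub axis, 63 mm above the hub's underside, in the solid square boss on top of the hub: 26 x 26 mm, from 40 to 68 mm above the underside, sides along the crank's x and y.
- crank_knob (a point): Grip point on the axis of the upright wooden knob, 75 mm from the hub axis and 44 mm above the hub's underside. The knob is 22 mm in diameter, from 21 to 63 mm above the underside, and spins freely on its spindle.
- press: Fixed screw press, 120 x 226 mm. Origin: on the table below the square shaft; z up, y from shaft to fixed fence (y 161 to 179 mm, 52 mm high). Bed 12 mm thick; grey gear housing 64 x 68 mm, 48 mm high, with a round collar up to 54 mm, on which the hub's underside rests when the crank is fully home. The angle of the square shaft is not part of this pose.
- shaft_top (a point): Centre of the top of the square shaft, 88 mm above the table. Upright, 16 mm square and bare from 54 mm up, its last 2.5 mm bevelled to 11 mm square; its sides stand at an unknown angle (repeating every quarter turn). A crank set on at a wrong angle sinks only 1 to 2 mm and is borne by the bevel. It turns with steady friction (0.2 N m) and stays where it is left.
- jaw (a joint): Travel of the grey jaw toward the fence in m: 0 open, 0.036 at the stop; 10 mm a turn of the shaft, clockwise from above. At the stop it cannot go on. It starts at 0.0085 to 0.017, so 1.9 to 2.8 turns are needed.
- shaft (a joint): Twist in rad of the sprung coupling between square shaft and screw: 0 when idle, clockwise positive, 0.33 rad per N m (4 N at the knob per 0.1 rad). About 0.07 while winding; at the stop it grows with every push and springs back on release. Firm: above 0.1 (4 N at the knob). Over 0.5 (20 N) is heaving and harms it.
- end_fence: Grey fixed fence at the end of the press, 100 x 18 x 40 mm, fixed on the bed. Origin: centre of its underside.
- shoe: Pale wooden shoe, 90 x 12 x 30 mm, sprung in front of the jaw (4 N per mm, 6 mm at most). Origin: centre of its underside. With the jaw at the stop it presses the workpiece on the fence with about 20 N.
- workpiece: Loose red-brown wooden piece, 50 x 110 x 28 mm, lying on the bed between shoe and fence, its 50 mm along the press. Origin: centre of its underside. It need not be touched.
- wax_tin: Bystander: round wax tin, 75 mm across and 33 mm high. Origin: centre of its underside.
- sanding_block: Bystander: cork sanding block, 51 x 78 x 30 mm. Origin: centre of its underside.
- redwood_block: Bystander: small red-brown wooden block, 34 x 62 x 30 mm. Origin: centre of its underside.
There are look-alikes about, which are no part of the job. What is shaped like the workpiece but purple is not meant.

How it is judged:
By the outcome, as a careful person would: the job done as asked, in the order asked, and still so for the second after the job is handed in, with the robot touching nothing.
It also fails if it takes over 72 s, if anything falls off the work surface, if the arm or the gripper's body presses on something with over 40 N, if the wrist force passes 120 N, or if a joint passes its speed limit or range.

## Working session

There is one attempt and no reset: what is moved stays moved. The work goes in short steps, each a Python script; the robot and the scene stay as the last script left them, time stands still between calls to the robot, and variables do not carry over. Pictures are saved under pics/ and viewed, at most 10 in all, crops included, and the job is handed in when it is done.

```bash
ls; mkdir -p pics; python3 - <<'E'
from rig import manip, jaws, camera, camera_info
import cv2,numpy as np
for n in("scene","top"):
    im,d=camera(n); cv2.imwrite(f"pics/{n}0.png",im); np.savez(f"pics/{n}0.npz",im=im,d=d)
    i=camera_info(n); print(n,np.round(i["intrinsics"],1).tolist(),np.round(i["dist_coeffs"],3),np.round(i["cam_to_world"],3).tolist())
print(manip.state(),manip.nose_length)
E
```

```text
pics
scene [[412.3, 0.0, 282.8], [0.0, 412.3, 204.4], [0.0, 0.0, 1.0]] [0.03 0.   0.   0.   0.  ] [[0.336, -0.427, 0.839, 1.823], [0.942, 0.169, -0.291, -0.418], [-0.017, 0.888, 0.459, 0.787], [0.0, 0.0, 0.0, 1.0]]
top [[406.9, 0.0, 276.2], [0.0, 406.9, 209.7], [0.0, 0.0, 1.0]] [-0.09  0.    0.    0.    0.  ] [[0.022, 0.985, -0.172, 0.32], [-1.0, 0.02, -0.012, 0.016], [-0.009, 0.172, 0.985, 1.65], [0.0, 0.0, 0.0, 1.0]]
{'time': 0.1, 'joints': array([-1.32960722e+00,  3.13911413e-01,  4.51051742e-02,  1.30360810e+00,
       -1.49113131e-05,  1.43120655e+00]), 'joint_vel': array([-0.00170745, -0.00101278,  0.00310788, -0.00048921, -0.00018149,
        0.00027346]), 'effort': array([ 3.78391022e-03, -4.81727529e+01,  2.99243903e+01,  1.26915731e-02,
       -8.39399650e-05, -4.80774119e-06]), 'position': array([ 0.21357304, -0.53335468,  0.21771111]), 'orientation': array([-3.08324000e+00, -5.94213492e-01,  1.52369573e-04]), 'ft_force': array([-0.81980174, -0.38961042,  0.44262078]), 'wrist_torque': array([ 0.03924575, -0.03657328,  0.08816116]), 'finger_force': 0.0, 'width': 0.9955150964483116} 0.008
```

View pics/top0.png

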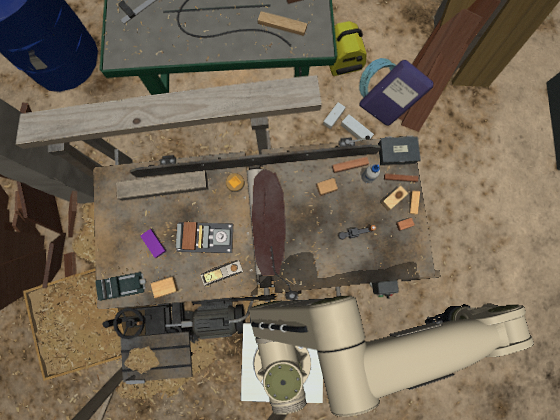

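View pics/scene0.png

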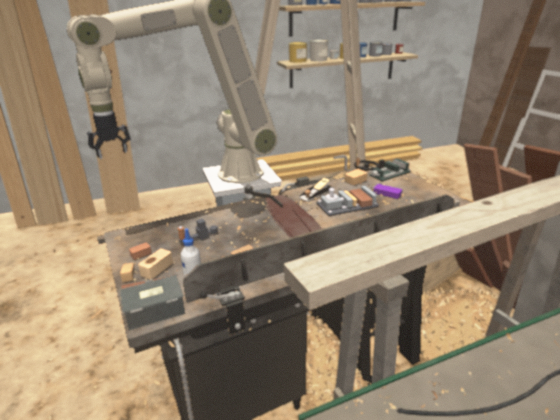

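The top view shows the press around (205,237), with its shaft near (220,237). The crank is around (355,232) and its knob near (373,228). In the scene view the crank is near (203,230) and the press near (345,198). Next I'll zoom in on both.

```bash
cat > h.py <<'E'
from rig import manip, jaws, camera, camera_info
import cv2,numpy as np
from scipy.spatial.transform import Rotation as R
def ray(n,uv):
    i=camera_info(n);T=np.array(i["cam_to_world"])
    p=cv2.undistortPoints(np.array(uv,float).reshape(-1,1,2),np.array(i["intrinsics"]),np.array(i["dist_coeffs"]))[:,0]
    d=np.c_[p[:,0],-p[:,1],-np.ones(len(p))]@T[:3,:3].T
    return T[:3,3],d
def onplane(n,uv,z):
    o,d=ray(n,uv); return o+d*((np.asarray(z)-o[2])/d[:,2])[:,None]
def depthpt(n,uv,dm):
    o,d=ray(n,uv); uv=np.atleast_2d(uv).round().astype(int); return o+d*dm[uv[:,1],uv[:,0]][:,None]
def crop(im,x0,y0,w,h,s): return cv2.resize(im[y0:y0+h,x0:x0+w],None,fx=s,fy=s,interpolation=cv2.INTER_CUBIC)
E
python3 - <<'E'
from h import *
t=np.load("pics/top0.npz");s=np.load("pics/scene0.npz")
a=crop(t["im"],165,207,80,60,5);b=crop(t["im"],325,207,80,60,5)
c=crop(s["im"],310,170,80,60,5);d=crop(s["im"],175,205,80,60,5)
cv2.imwrite("pics/c0.png",np.vstack([np.hstack([a,b]),np.hstack([c,d])]))
P=depthpt("top",[[220,237],[227,237],[350,233],[355,232],[342,234],[373,228],[310,220],[185,236]],t["d"]);print(P.round(4))
E
```

```text
[[ 0.4797  0.2493  0.0947]
 [ 0.4851  0.2284  0.0485]
 [ 0.5123 -0.2602  0.0373]
 [ 0.5122 -0.2734  0.0746]
 [ 0.5088 -0.2295  0.0281]
 [ 0.5304 -0.3463  0.0661]
 [ 0.5655 -0.1019  0.0109]
 [ 0.4856  0.3974  0.0443]]
```

View pics/c0.png

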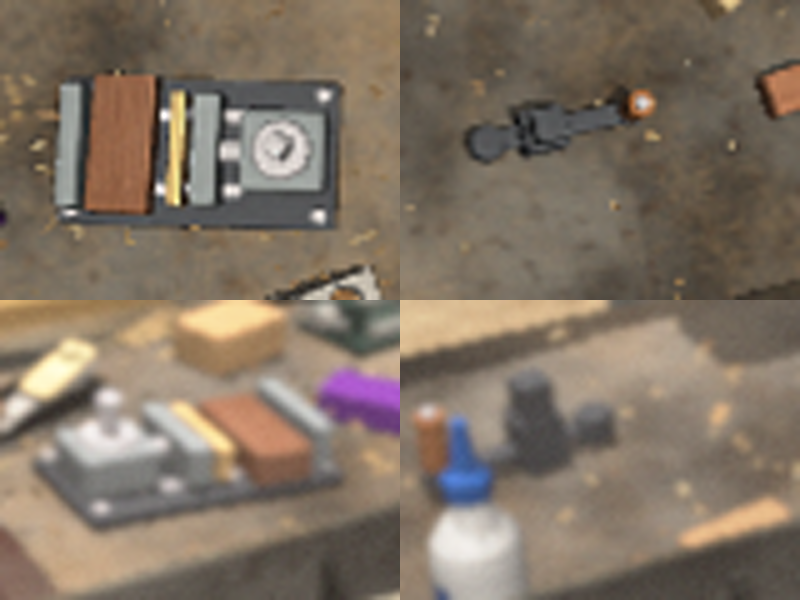

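The press is upright with red-brown piece inside. In the top view the crank's weight is near (342.6,235.4), its hub near (353,232.6) and its knob near (373.2,227.4). The shaft top is near (221,236.5). I'll measure these with masks.

```bash
python3 - <<'E'
from h import *
t=np.load("pics/top0.npz");im=t["im"];d=t["d"]
hsv=cv2.cvtColor(im,cv2.COLOR_BGR2HSV)
def win(m,x0,y0,x1,y1):
    o=np.zeros_like(m);o[y0:y1,x0:x1]=m[y0:y1,x0:x1];return o
def cen(m): y,x=np.nonzero(m);return np.array([x.mean(),y.mean()]),len(x)
kn=win(((hsv[...,1]>110)&(hsv[...,2]>100)).astype(np.uint8),366,220,380,236)
k,nk=cen(kn)
dark=win((hsv[...,2]<72).astype(np.uint8),334,220,368,246)
print("\n".join("".join("%4d"%v for v in r) for r in hsv[224:242,334:380,2]))
w,nw=cen(win(dark,334,220,348,246)); print(k,nk,w,nw)
K=onplane("top",[k],[0.055])[0];W=onplane("top",[w],[0.022])[0];print("K",K,"W",W,np.linalg.norm((K-W)[:2]))
print("hub est",W+(K-W)*45/120, np.degrees(np.arctan2(*(K-W)[1::-1])))
print("collar"); print("\n".join("".join("%4d"%v for v in r) for r in hsv[226:248,208:234,2]))
E
```

```text
86  92  93  96 104 108 131 127  94  93  97 103 105 109 110 110 108 107 107  99  92  91  89  88  87  93  96  96  97  91  88  90  90  85  63  56  83  93  89  88  94  92  89  87  88  89
  96 102  98  98 102 113 131 133 101 103 105 105 107 108 109 112 108 107 104  96  93  91  86  89  89  87  87  93  97  89  86  93 100  75  55  49  48 111 167 175 154 100  84  86  91  97
 102 101  94  97 106 112 112 113 107 107 112 108 109 110 110 109 109 109 103 101 101  99  92  96  93  89  88  93  98  93  93  95  75  54  53  50  61 160 169 188 188 141  87  83  92  96
 102  96  96 100 106 107 106 106 110 110 112 107 108 110 111  91  71  71  67  67  64  71  87  91  91  91  94 101 100  90 155 107  46  40  42  44  67 169 177 219 217 193 107  91  95 100
 102  97 103 105 111 117 111 110 115 113 111 108  90  72  73  66  62  62  46  43  51  75  87  78  89  96  95  77  52  51  82  78  82  89  59  43  44 171 138 192 195 167 100  94 101 112
 102 101 107 110 116 118 114 111 113 110 110 112  89  57  59  76  68  83  96  91  86  87  88  74  54  59  76  80  83  84  86  87  90  94  62  49  47 127 172 182 181 131  99 101 
[... 4070 characters left out ...]
55 157 204 216 224 224 218 176 146 144 158 165 160 114  57  87  77 141
  41  48  89  83  75 157 166 165 166 158 147 149 160 159 146 150 159 161 164 165 158 110  55  82  80 146
  36  50 115 108  98 159 172 170 168 168 163 164 163 166 164 170 171 171 166 167 158  93  59  85  89 152
  39 104 222 217 208 149 141 144 146 150 152 150 151 153 156 156 157 160 161 162 153  89  60  84  85 152
  37 110 234 228 221 128  81  80  83  83  82  82  78  78  73  75  76  77  79  78  79  66  78  83  78 150
  34  76 139 133 134  88  84  85  86  85  87  85  86  83  81  82  83  81  84  81  86  86  89  80  78 149
  45  51  92  89  87  84  88  87  90  88  87  87  90  87  89  89  89  89  87  89  88  89  88  82  76 144
```

```bash
python3 - <<'E'
from h import *
f=lambda u,v,z:onplane("top",[[u,v]],[z])[0].round(4)
K=f(373.1,227.0,.063);W=f(343,235.0,.026);B=f(354.7,231.7,.068)
print("K",K,"W",W,"B",B,np.linalg.norm((K-W)[:2]),np.linalg.norm((K-B)[:2]),np.linalg.norm((B-W)[:2]),np.degrees(np.arctan2(*(K-W)[1::-1])))
print("hub from KW",W+(K-W)*.375)
print("collar",f(220.9,236.6,.054),"shaft",f(219.6,235.6,.088))
for yaw in (11.9,101.9,191.9,281.9):
  o=(R.from_euler('z',yaw,degrees=True)*R.from_rotvec([np.pi,0,0])).as_rotvec()
  for p in ([.516,-.272,.2],[.481,.248,.2]):
    q=manip.ik(p,o);print(yaw,p,None if q is None else np.round(q,2))
E
```

```text
K [ 0.5348 -0.3475  0.063 ] W [ 0.5051 -0.2339  0.026 ] B [ 0.5141 -0.2734  0.068 ] 0.11741826944730534 0.07693698720381506 0.04051234379790928 -75.34833286876894
hub from KW [ 0.5162375 -0.2765     0.039875 ]
collar [0.4855 0.252  0.054 ] shaft [0.4858 0.2521 0.088 ]
11.9 [0.516, -0.272, 0.2] [-0.62  0.33  0.03  1.27  0.    2.31]
11.9 [0.481, 0.248, 0.2] [ 0.33  0.25 -0.08  1.24  0.   -3.02]
101.9 [0.516, -0.272, 0.2] [-0.62  0.33  0.03  1.27  0.    0.74]
101.9 [0.481, 0.248, 0.2] [ 0.33  0.25 -0.08  1.24 -0.    1.69]
191.9 [0.516, -0.272, 0.2] [-0.62  0.33  0.03  1.27  0.   -0.83]
191.9 [0.481, 0.248, 0.2] [ 0.33  0.25 -0.08  1.24  0.    0.12]
281.9 [0.516, -0.272, 0.2] [-0.62  0.33  0.03  1.27  0.   -2.4 ]
281.9 [0.481, 0.248, 0.2] [ 0.33  0.25 -0.08  1.24  0.   -1.45]
```

```bash
cat >> h.py <<'E'
def ori(yaw): return (R.from_euler('z',yaw,degrees=True)*R.from_rotvec([np.pi,0,0])).as_rotvec()
def st(tag=""):
    s=manip.state();print(tag,"t%.2f"%s["time"],s["position"].round(4),"F",s["ft_force"].round(1),"M",s["wrist_torque"].round(2),"w%.3f ff%.0f j6 %.2f"%(s["width"],s["finger_force"],s["joints"][5]));return s
E
python3 - <<'E'
from h import *
o=ori(104.5);h=[.515,-.275]
manip.goto(h+[.15],o);st("above")
c=manip.move_straight(h+[.052],.12,contact_N=8);st("down%s"%c)
jaws.command_gripper(0.0,40);st("grip")
manip.move_straight(h+[.152],.15);st("lift")
im,d=camera("top");np.savez("pics/top1.npz",im=im,d=d)
s,_=camera("scene")
cv2.imwrite("pics/c1.png",np.hstack([crop(im,325,200,80,80,5),crop(s,165,170,80,80,5)]))
E
```

```text
above t1.59 [ 0.5147 -0.276   0.1503] F [ 0.5 -1.  -0.1] M [ 0.02 -0.   -0.  ] w0.995 ff0 j6 0.69
downFalse t2.56 [ 0.5154 -0.2755  0.0527] F [-0.4 -0.1  0.7] M [ 0.03 -0.03  0.01] w1.000 ff0 j6 0.69
grip t3.15 [ 0.5153 -0.2751  0.0525] F [0.1 1.1 3.4] M [0.11 0.01 0.02] w0.276 ff39 j6 0.69
lift t3.97 [ 0.5142 -0.2745  0.1507] F [-0.3  0.3 -3.5] M [-0.02 -0.01  0.03] w0.280 ff39 j6 0.69
```

View pics/c1.png

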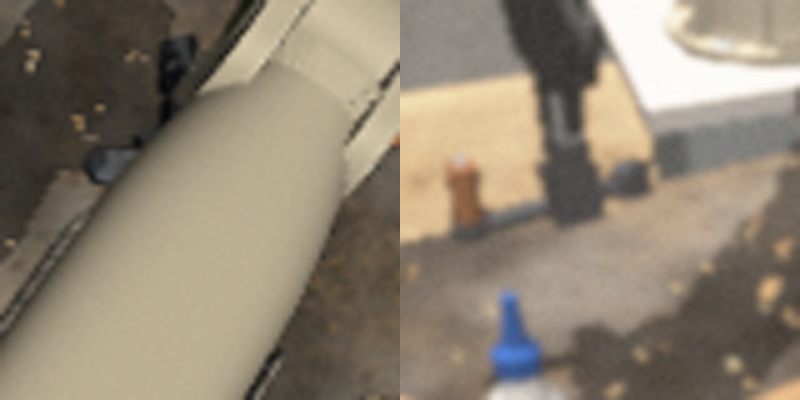

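The crank is held level with its weight on the wrist: in the right half the knob is at crop (460,190), the hub at (575,190) and the weight at (630,178). Next I'll take it to the shaft and feel for the bevel.

```bash
python3 - <<'E'
from h import *
o=ori(104.5);h=[.4855,.252]
manip.move_straight([.515,-.275,.2],.2)
manip.goto(h+[.2],o);st("over")
manip.move_straight(h+[.150],.15);s=st("pre")
im,_=camera("top");s,_=camera("scene")
cv2.imwrite("pics/c2.png",np.hstack([crop(im,180,197,80,80,5),crop(s,300,140,80,80,5)]))
c=manip.move_straight(h+[.115],.03,contact_N=4);st("touch%s"%c)
E
```

```text
over t6.37 [0.486  0.2512 0.1999] F [-0.5  0.6 -3.8] M [ 0.03  0.05 -0.03] w0.280 ff40 j6 1.65
pre t6.85 [0.4856 0.2514 0.15  ] F [-0.6 -0.1 -2.8] M [ 0.05 -0.04  0.06] w0.280 ff40 j6 1.65
touchTrue t7.53 [0.4857 0.252  0.1384] F [-0.2 -0.3  3.3] M [-0.06  0.06  0.01] w0.282 ff41 j6 1.65
```

View pics/c2.png

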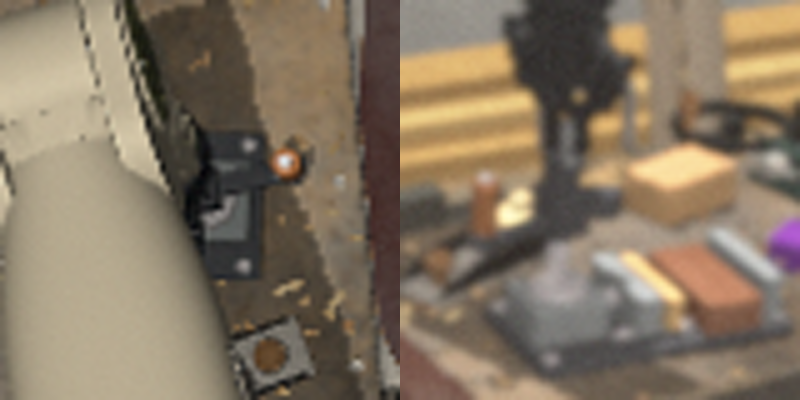

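It touched at TCP 0.138, meaning the hub is borne on the bevel about 2 mm down, and both views show the hub above the shaft. Now I'll turn it under light pressure.

```bash
python3 - <<'E'
from h import *
h=[.4855,.252];z=.1384
for yaw in np.arange(104.5,200,4):
    manip.move_straight(h+[z],.03,ori=ori(yaw))
    s=manip.state();F=s["ft_force"]
    if F[2]<0.5:
        c=manip.move_straight(h+[z-.006],.02,contact_N=4.5)
        s=manip.state();z=min(z,max(s["position"][2],z-.006)); 
    print(yaw,"t%.1f"%s["time"],s["position"].round(4),s["ft_force"].round(1),s["wrist_torque"].round(2))
    if s["position"][2]<.1340: break
    if s["ft_force"][2]>9: z+=.0006
st("end")
E
```

```text
104.5 t7.8 [0.4856 0.2521 0.1386] [-0.1 -0.4  2.3] [ 0.03  0.06 -0.01]
108.5 t8.0 [0.4856 0.2521 0.1385] [-0.8 -0.5  2.5] [0.05 0.13 0.02]
112.5 t8.3 [0.4855 0.252  0.1384] [0.  0.4 2.3] [ 0.03  0.03 -0.03]
116.5 t8.5 [0.4855 0.252  0.1384] [ 0.1 -0.6  1.8] [0.   0.05 0.02]
120.5 t8.8 [0.4855 0.252  0.1383] [ 0.7 -0.5  0.8] [ 0.05  0.04 -0.01]
124.5 t9.0 [0.4855 0.252  0.1383] [-0.1  0.7  0.9] [ 0.08 -0.1  -0.01]
128.5 t9.5 [0.4858 0.252  0.1378] [ 0.5 -0.5  5. ] [-0.13  0.17 -0.05]
132.5 t9.7 [0.4856 0.252  0.1378] [ 0.5 -0.2  2. ] [-0.02  0.02 -0.  ]
136.5 t10.2 [0.4854 0.2521 0.1343] [ 1.7  1.4 -1.8] [ 0.31 -0.31  0.08]
140.5 t10.9 [0.4854 0.252  0.1279] [ 1.4  1.5 -4.5] [ 0.4  -0.32  0.01]
end t10.93 [0.4854 0.252  0.1279] F [ 1.4  1.5 -4.5] M [ 0.4  -0.32  0.01] w0.282 ff39 j6 1.02
```

```bash
python3 - <<'E'
from h import *
h=[.4855,.252]
manip.move_straight(h+[.1275],.03,ori=ori(142));st("turn")
c=manip.move_straight(h+[.1085],.05,contact_N=6);st("d%s"%c)
E
```

```text
turn t11.18 [0.4854 0.252  0.1274] F [ 1.1  0.4 -3.6] M [ 0.29 -0.29  0.03] w0.283 ff40 j6 1.00
dFalse t11.72 [0.4854 0.2521 0.1079] F [ 2.4  2.5 -5.4] M [ 0.6  -0.52  0.04] w0.279 ff39 j6 1.00
```

```bash
python3 - <<'E'
from h import *
h=[.4855,.252]
c=manip.move_straight(h+[.1065],.02,contact_N=5);st("d%s"%c)
jaws.command_gripper(.6);st("open")
manip.move_straight(h+[.16],.2)
a=np.radians(142-180);k=[h[0]+.075*np.cos(a),h[1]+.075*np.sin(a)]
manip.goto(k+[.135],ori(142));st("overknob")
im,_=camera("top");s,_=camera("scene")
cv2.imwrite("pics/c3.png",np.hstack([crop(im,180,197,80,80,5),crop(s,300,140,80,80,5)]))
E
```

```text
dFalse t11.97 [0.4857 0.2521 0.1067] F [ 2.3  2.7 -3.3] M [ 0.57 -0.48  0.04] w0.280 ff40 j6 1.00
open t12.35 [0.4853 0.2518 0.1066] F [ 0.  -0.1  0.4] M [ 0.05 -0.07  0.04] w0.597 ff0 j6 1.00
overknob t13.18 [0.5439 0.2046 0.1328] F [ 0.1 -0.1  0. ] M [ 0.01  0.02 -0.01] w0.600 ff0 j6 0.89
```

View pics/c3.png

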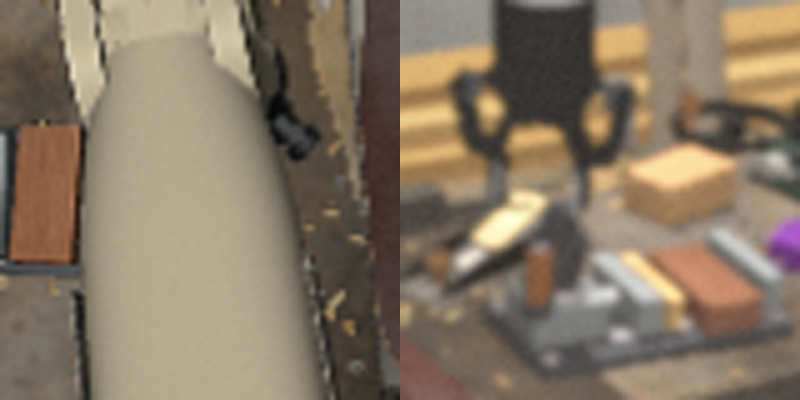

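The crank is on the shaft, with the hub sitting on the press at crop (565,240) and the knob between the fingers at (540,275). I'll grip the knob and start winding while watching the forces.

```bash
cat >> h.py <<'E'
O=ori(142)
def step(c,a,r=.075,z=.087,speed=.12):
    "move knob to angle a (deg) about c; return radial, resisting, vertical force"
    a=np.radians(a);e=np.array([np.cos(a),np.sin(a)])
    manip.move_straight([c[0]+r*e[0],c[1]+r*e[1],z],speed,ori=O)
    Fs=[manip.state()["ft_force"]]
    manip.dwell(.02);Fs.append(manip.state()["ft_force"]);F=np.mean(Fs,0)
    return F[:2]@e, -F[:2]@np.array([e[1],-e[0]]), F[2]
E
python3 - <<'E'
from h import *
c=[.4859,.2525];a=np.radians(-38);k=[c[0]+.075*np.cos(a),c[1]+.075*np.sin(a)]
t=manip.move_straight(k+[.087],.1,ori=O,contact_N=6);st("down%s"%t)
if not t:
    jaws.command_gripper(0.0,40);st("grip")
    for a in range(-50,-99,-12): print(a,np.round(step(c,a),1))
    st()
E
```

```text
downFalse t13.92 [0.545  0.2066 0.0874] F [ 0.2 -0.3  0.3] M [-0.03 -0.04 -0.02] w0.599 ff0 j6 0.89
grip t14.29 [0.5458 0.2064 0.0878] F [0.4 0.2 2.1] M [-0.06 -0.15 -0.02] w0.238 ff39 j6 0.89
-50 [ 1.1 -0.2  3.4]
-62 [1.7 0.2 4.4]
-74 [1.6 0.5 6.3]
-86 [1.8 0.5 6.5]
-98 [1.3 0.6 6. ]
 t15.79 [0.4753 0.1782 0.0873] F [ 0.7 -1.7  6.6] M [-0.18 -0.08 -0.03] w0.237 ff40 j6 0.86
```

```bash
python3 - <<'E'
from h import *
c=[.4859,.2525]
for a in range(-110,-200,-12): print(a,np.round(step(c,a),1))
st()
im,_=camera("top");s,_=camera("scene")
cv2.imwrite("pics/c4.png",np.hstack([crop(im,160,197,80,80,5),crop(s,300,140,80,80,5)]))
E
```

```text
-110 [1.3 0.8 6.3]
-122 [0.5 0.9 7.2]
-134 [0.3 0.8 7.2]
-146 [-0.5  1.2  7. ]
-158 [-0.1  1.5  7.1]
-170 [-0.8  1.   6.6]
-182 [-0.5  0.5  5.7]
-194 [-0.8  1.1  5.2]
 t18.19 [0.4128 0.2706 0.0868] F [ 0.6 -0.6  5. ] M [-0.16 -0.24  0.03] w0.236 ff40 j6 1.08
```

View pics/c4.png

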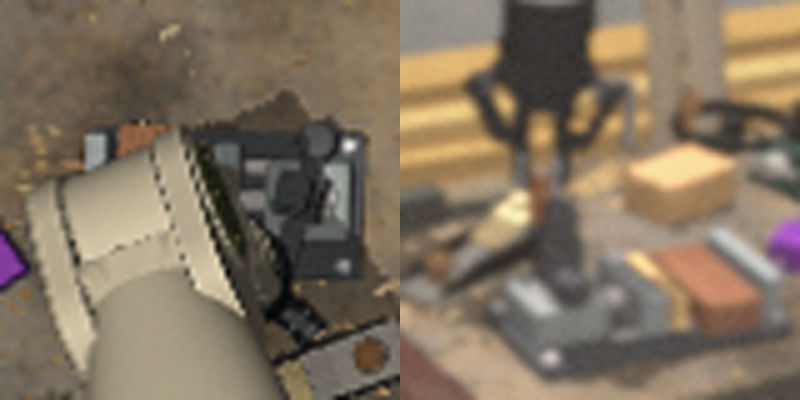

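The jaw has moved toward the workpiece: in the scene crop the gap beside the housing, near (610,290), is wider. The hub sits low on the housing, so winding continues until the stop is felt.

```bash
python3 - <<'E'
from h import *
c=[.4859,.2525];a=-194;log=[]
while a>-38-1040:
    a-=12; f=step(c,a,z=.088); log.append((a,*np.round(f,1)))
    if f[1]>4.2 or abs(f[0])>9 or abs(f[2])>15: break
for l in log[::4]+log[-4:]: print(*l)
print("turns",(-38-a)/360);st()
E
```

```text
-206 -2.0 0.1 1.6
-254 -0.0 -0.2 1.1
-302 2.8 -0.3 0.9
-350 4.4 -0.4 1.2
-398 4.7 -0.6 4.0
-446 3.6 -0.5 4.9
-494 -1.9 -0.1 2.0
-542 -4.3 -0.4 -0.2
-590 -2.0 0.2 0.8
-638 0.9 -0.4 0.5
-686 3.4 -0.1 0.9
-734 4.8 -0.3 2.1
-782 5.4 -1.0 4.7
-830 1.4 -1.0 4.1
-878 -3.1 -0.2 0.4
-926 -4.3 0.9 -0.8
-926 -4.3 0.9 -0.8
-938 -3.7 0.2 0.3
-950 -3.3 2.2 1.5
-962 -2.0 7.8 5.8
turns 2.566666666666667
 t37.49 [0.4475 0.3174 0.0874] F [-6.2 -5.9  5.8] M [-1.29  1.15 -0.05] w0.235 ff40 j6 1.13
```

```bash
python3 - <<'E'
from h import *
c=[.4859,.2525]
for a in (-964,-966,-968):
    f=step(c,a,z=.088,speed=.05);print(a,np.round(f,1))
    if f[1]>9.5:break
manip.dwell(.3);st()
im,_=camera("top");s,_=camera("scene")
cv2.imwrite("pics/c5.png",np.hstack([crop(im,160,197,80,80,5),crop(s,300,140,80,80,5)]))
E
```

```text
-964 [-1.7 10.6  7.3]
 t38.06 [0.4486 0.318  0.0874] F [-9.  -6.6  6.6] M [-1.47  1.71  0.  ] w0.237 ff41 j6 1.13
```

View pics/c5.png

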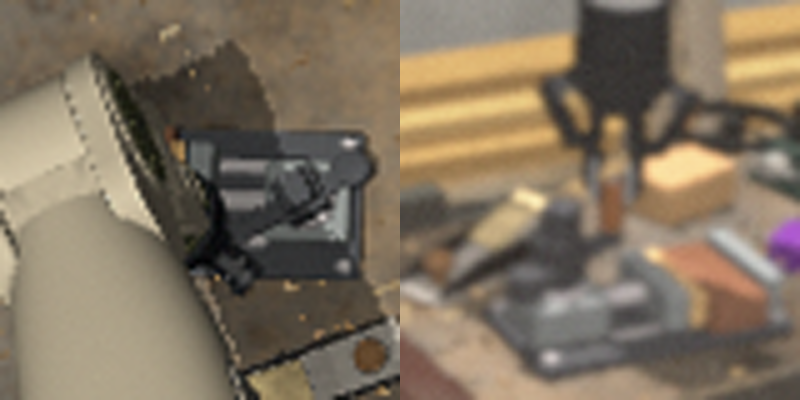

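The jaw and shoe are now closed on the red-brown piece, around crop (690,290), with both screw rods exposed. The stop is firm at about 11 N. I'll ease off, let go and retreat.

```bash
python3 - <<'E'
from h import *
c=[.4859,.2525];a=-964
for i in range(9):
    a+=2;f=step(c,a,z=.0875,speed=.05);print(a,np.round(f,1))
    if f[1]<1.2:break
jaws.command_gripper(.45);st("open")
p=manip.state()["position"]
manip.move_straight([p[0],p[1],.20],.15);st("up")
manip.goto([.40,-.05,.25],O);st("away")
im,_=camera("top");s,_=camera("scene")
cv2.imwrite("pics/c6.png",np.hstack([crop(im,160,197,80,80,5),crop(s,300,140,80,80,5)]))
E
```

```text
-962 [-2.6  7.9  6.5]
-960 [-2.3  7.6  5.9]
-958 [-2.   7.5  4.9]
-956 [-2.   5.7  3.8]
-954 [-1.9  5.6  4.9]
-952 [-1.5  5.1  3.8]
-950 [-1.1  3.5  3.3]
-948 [-0.3  2.2  3.4]
-946 [-0.   0.4  3.2]
open t40.88 [0.4337 0.3065 0.0872] F [ 0.5 -0.3  0. ] M [-0.07  0.01  0.02] w0.447 ff0 j6 1.13
up t41.77 [0.4332 0.3063 0.1991] F [ 0.2  0.  -0.3] M [ 0.02 -0.03  0.02] w0.455 ff0 j6 1.13
away t43.13 [ 0.4002 -0.0495  0.2497] F [-0.9 -0.4 -1.3] M [0.01 0.03 0.03] w0.448 ff0 j6 0.34
```

View pics/c6.png

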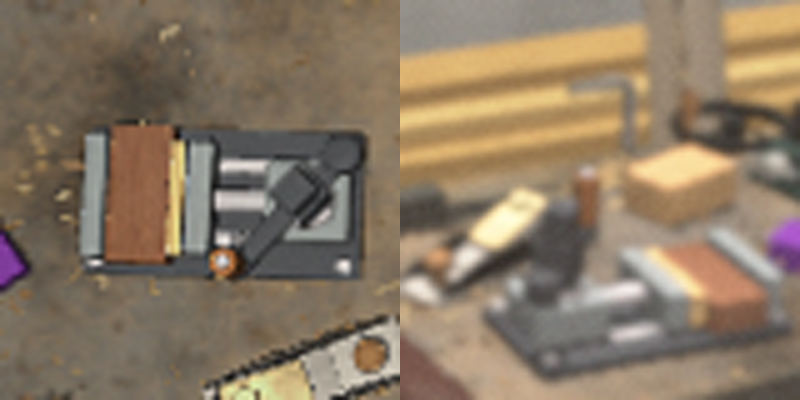

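The piece is clamped tight between shoe and fence, around crop (140,195). The crank sits low on its shaft with the boss at (297,185) and the knob at (224,262), and the arm is clear.

```bash
python3 -c "
from rig import manip
print(manip.job_done())"
```

```text
the job is handed in; nothing more can be done
None
```

The crank is home on the shaft, wound about 2.6 turns clockwise to a firm stop (about 11 N at the knob) with the workpiece clamped; I let go and handed the job in at about 43 s.

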